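# Set the drying rack's leg to its length mark and cam it shut

### The arm

A 6-joint arm with a two-finger parallel gripper is mounted at the origin on the work surface. World frame = base frame: x ahead of the robot, y to its left, z up, the work surface at z = 0. Lengths are in m, angles in rad, forces in N, time in s.
With the tool pointing down it reaches from about 0.35 to 0.95 m from the base axis. Payload 17.4 kg.
Tool frame: the origin (TCP) lies midway between the tips of the shut fingers; the grasp point (between the pads) lies 19 mm behind it; z points along the fingers, y is the line along which they close (so a half turn about z gives the same grasp; the last joint's range is limited). The gripper opens to 93 mm and grips with 3 to 60 N. Pads are 15 mm wide; open, the fingers measure 128 mm over their backs; the gripper's body (75 mm by 188 mm) begins 65 mm behind the grasp point.
Start: joints at [-1.294, 0.116, 1.442, -0, 1.584, -0.038], TCP at [0.209, -0.642, 0.188] pointing down, gripper open.
Joint ranges: [-2.83, 2.83], [-0.83, 2.19], [0.07, 2.5], [-1.14, 4.28], [0.01, 3], [-2.97, 2.97]. Speed limits (rad/s): [1.89, 1.89, 2.22, 3.14, 3.14, 3.14].

### API

Orientations are given as a unit quaternion [w, x, y, z].
In Python, from rig import manip gives the robot as it stands.
- The arm moves only by the tool move_arm, never from a script. Its argument "steps" is a list of rows, each a list of 7 numbers: the closure, from -1 (fully open) to 1 (shut), so that 0 is half open, then the shift along the world's x, y, z in m, then the turn, a rotation vector about the world's x, y, z in rad. In form: [[jaw, x, y, z, wx, wy, wz], ...]. A call has 1 to 8 rows; each row shifts and turns the commanded pose from where the row before left it; what a row does not reach is not made up. A row lasts 1/12 s, in which the tool goes at most 41.7 mm and 7.16 degrees, less where a joint would pass 70% of its speed; a pose out of reach is approached as far as the arm can. A call is refused whole if a number of a shift passes 0.0417 or a number of a turn 0.125, either way. A call with a gripper value outside its range is refused whole. The fingers move at their own pace and stop on an object; "newtons" is the grip in N (left out, the last holds). Time passes only in rows, so rows that do not move let the fingers close. It gives the time, the measured TCP pose, the force, the opening and the grip force at its end, in the units of the state.
- manip.sense(): the state, without advancing time (a new reading comes with each control period).
- manip.grab_frame(name): name is "scene" or "top" or "wrist"; returns the picture (480x640x3 uint8, blue, green, red); there is no depth.
- manip.camera_model(name): a dict with "vertical_fov" (degrees; the focal length in pixels is half the picture's height over the tangent of half this angle, whatever the lens; pixels are square), "cx", "cy" (the principal point, pixels), "eye" and "orientation" of the camera in the world. Camera axes: x right, y down, z forward; pixel columns grow to the right and rows downward; lengths in m; the calibration is good to about 2 mm. A picture is of the moment at which its call begins: read the wrist's pose just before it. camera_model takes no time and is no camera call; for the wrist camera it gives the pose at the moment of the call.
- manip.finish_job(): hands the job in; it is judged then, once.
The state is a dict: "time_s": time; "joint_positions": joint angles; "dq": joint speeds; "joint_torque": joint torques, N m; "ee_pos": TCP position; "tcp_rot": TCP orientation; "ft_force": force on the tool from outside, world axes, zero at the start; "ft_torque": the same for the moment, N m; "width": opening from 0.0 (shut) to 1.0 (fully open); "finger_force": force on a finger pad.
Only numpy, scipy, OpenCV 4.12 (cv2) and the standard library are available. Lean on these libraries where they do the work, as an engineer would, in place of code of your own. Each camera call takes 0.05 s, during which the arm holds its last target. There are 200 camera calls.

### The job

Draw the drying rack's spring-loaded leg out until its pointer stands level with the steel clip that marks the length, and with the leg held there slide the steel cam lever fully shut against the thumb rest; do not shut the lever before the leg is at the mark. The lever alone does not hold the spring, so finish still holding the leg at the mark with the lever shut, and leave the other things on the table where they stand.

Things in the scene. Friction and masses are not known exactly. Their poses are not given: they have to be found in the camera images.
- leg: Sliding leg: grey carriage on a straight aluminium sleeve (38 mm wide, top 25 mm above the table), steel tube and rubber foot outward. Origin on the sleeve's top, mid hand grip. x: outwards along the sleeve, level; z up. Carriage deck 40 mm wide, x -30 to 105 mm, top z 7 mm. Travel 130 mm from fully in (start); a spring pulls it back in, 1.5 N rising to 5 N, whenever it is let go.
- thumb_rest (a point): Middle of the outer face of the fixed grey upright thumb rest on the leg: leg frame x = 0, y = +12, z = 32 mm; 28 mm along x, top at z = 57 mm. The cam lever stands opposite it. Fingers lowered one on either side of this pair, inward of the cross handle, can push the handle outwards and then close to squeeze the lever to the rest.
- handle (a point): Middle of the inward face of the grey cross handle on the leg, at leg frame x = 17, y = 0, z = 32 mm: an upright plate across the leg just outward of thumb rest and lever, 92 mm along y, 7 mm thick, z = 7 to 51 mm. Pushing this face outwards draws the leg out.
- lever (a joint): Cam lever: steel upright paddle on the leg (28 mm along leg x, centred at x = 0, top at z = 54 mm) that slides along the leg's +y towards the thumb rest; 0 = open, 0.014 m = fully shut. It stays where it is left; about 3 N moves it. Outer faces of lever and thumb rest are 38 mm apart open, 24 mm shut (then centred at leg y = 0).
- lever_pad (a point): Middle of the lever's outer face (leg frame x = 0, y = -26 mm open or -12 mm shut, z = 32 mm).
- pointer (a point): Tip of the small black pointer tooth on the leg's carriage, at x = 60, y = 27.5, z = 7.5 mm in the leg's frame (side of the thumb rest).
- mark_line (a point): The length mark: a thin steel clip (4 mm thick along the sleeve, 18 mm across, standing 14 mm high) on the white graduated strip beside the sleeve; the point is on its mid-plane, 30 mm above the table; x outwards. The leg is at the mark when pointer and clip are level along the sleeve. Fixed; 60 to 110 mm outward of the pointer at the start.
- rack: The fixed drying rack: white tray 250 x 220 mm with six 90 mm steel pegs, and the 360 mm long sleeve standing out from it. Origin on the table under the sleeve, 80 mm outward of the leg's origin at the start; x outwards along the sleeve; tray centre at x = -310 mm.
- tumbler_a: Bystander: white tumbler, 66 mm wide, 100 mm tall, upside down on a peg of the rack; origin at its underside.
- tumbler_b: Bystander: a second such tumbler upside down on another peg; origin at its underside.
- mug: Bystander: blue mug, 80 mm wide, 95 mm tall, origin under its centre.
- bottle: Bystander: amber bottle, 68 mm wide, 170 mm tall, origin under its centre.
- jar: Bystander: glass jar with steel lid, 60 mm wide, 75 mm tall, origin under its centre.
- cutter: Bystander: round yellow cookie cutter, 64 mm wide, 22 mm tall, origin under its centre.
- spoon: Bystander: spoon lying on the table, origin under its middle.

How it is judged:
By the outcome, as a careful person would: the job done as asked, in the order asked, and still so for the second after the job is handed in, while the arm keeps its last pose, push and grip.
It also fails if it takes over 35 s, if anything falls off the work surface, if the arm or the gripper's body presses on something with over 40 N, if the wrist force passes 120 N, or if a joint passes its speed limit or range.

## Working session

There is one attempt and no reset: what is moved stays moved. The work goes in short steps, Python scripts to look and compute and a tool call to move; the robot and the scene stay as the last step left them, time stands still between calls to the robot, and variables do not carry over. Pictures are saved under pics/ and viewed, at most 12 in all, crops included, and the job is handed in when it is done.

Besides the shell and the picture viewer there is one more tool, called after "Emit:" as name(argument=value, ...) on one line, values as JSON. move_arm: Moves the arm, as the interface text tells. Its arguments: {"type":"object","properties":{"steps":{"type":"array","items":{"type":"array","items":{"type":"number"}}},"newtons":{"type":"number"}},"required":["steps"]}

```bash
mkdir -p pics; ls; cat > h.py <<'E'
import numpy as np, cv2
from scipy.spatial.transform import Rotation as R
from rig import manip
def ray(c,u,v):
    f=240/np.tan(np.radians(c["vertical_fov"])/2)
    q=np.array(c["orientation"],float)
    M=R.from_quat(np.r_[q[1:],q[0]]).as_matrix() if q.size==4 else q
    d=M@np.array([(u-c["cx"])/f,(v-c["cy"])/f,1]); return np.array(c["eye"]),d
def onz(c,u,v,z):
    e,d=ray(c,u,v); return e+d*(z-e[2])/d[2]
def pix(c,p):
    f=240/np.tan(np.radians(c["vertical_fov"])/2)
    q=np.array(c["orientation"],float)
    M=R.from_quat(np.r_[q[1:],q[0]]).as_matrix() if q.size==4 else q
    x=M.T@(np.array(p)-c["eye"]); return c["cx"]+f*x[0]/x[2], c["cy"]+f*x[1]/x[2]
E
python3 - <<'E'
from h import *
for n in("scene","top"):
    print(n,manip.camera_model(n)); cv2.imwrite(f"pics/{n}0.png",manip.grab_frame(n))
print(manip.sense())
E
```

```text
pics
scene {'vertical_fov': 49.710521892325744, 'cx': 321.50646469743583, 'cy': 228.98677701873427, 'eye': array([ 1.09588878, -0.42665016,  0.65668641]), 'orientation': array([-0.40861721,  0.8276784 ,  0.34326421, -0.17363792])}
top {'vertical_fov': 43.27871150347527, 'cx': 319.98356669326125, 'cy': 241.95969282110235, 'eye': array([0.34804164, 0.11871554, 1.17718603]), 'orientation': array([-0.07217175,  0.70456512, -0.70238787,  0.07092606])}
{'time_s': 0.1, 'joint_positions': array([-1.29378969e+00,  1.16425467e-01,  1.44218789e+00,  7.55030607e-06,
        1.58399089e+00, -3.77772875e-02]), 'dq': array([-0.00070784,  0.00078487, -0.00178464,  0.0004369 ,  0.0017092 ,
        0.00031684]), 'joint_torque': array([ 2.58645079e-03, -7.22890878e+01, -6.23865867e+01,  7.83957378e-02,
        2.28350109e-02, -3.64738025e-05]), 'ee_pos': array([ 0.20893873, -0.64162885,  0.18759404]), 'tcp_rot': array([-5.02635826e-04,  9.87639300e-01,  1.56742969e-01, -5.66089937e-05]), 'ft_force': array([ 0.2469696 , -0.36944961, -0.53244526]), 'ft_torque': array([ 0.036029  ,  0.00914001, -0.01593543]), 'finger_force': 0.0, 'width': 0.9934756338496321}
```

View pics/top0.png

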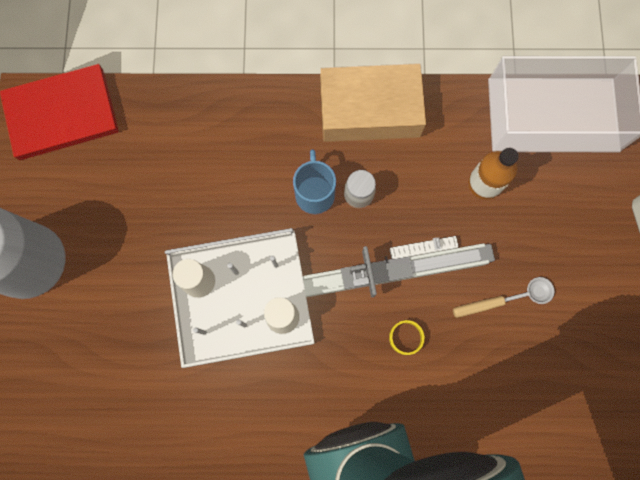

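View pics/scene0.png

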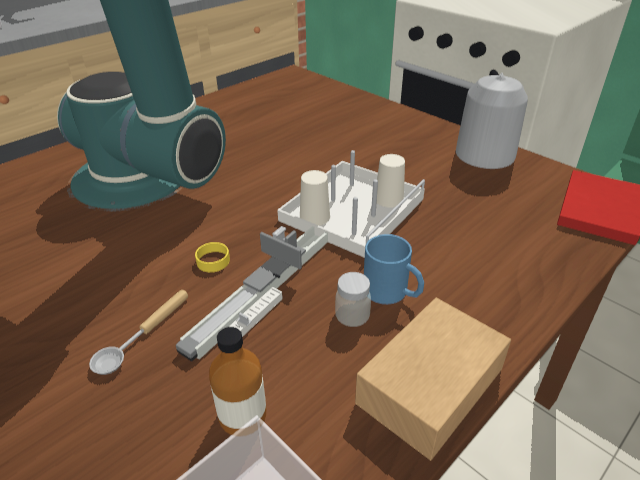

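The top view shows the sleeve running from the tray at (305,287) to the foot at (492,252). The handle is at about (369,270) and the white strip and clip at about (437,244). I'll zoom in for exact features.

```bash
python3 - <<'E'
from h import *
im=cv2.imread("pics/top0.png")[225:310,300:500]
cv2.imwrite("pics/topc.png",cv2.resize(im,None,fx=4,fy=4,interpolation=cv2.INTER_CUBIC))
c=manip.camera_model("top")
for p in [(320,240),(420,240),(320,140)]: print(p,onz(c,*p,0.025))
E
```

```text
(320, 240) [0.58875275 0.12112423 0.025     ]
(420, 240) [ 0.58932474 -0.07339686  0.025     ]
(320, 140) [0.79451653 0.12179011 0.025     ]
```

View pics/topc.png

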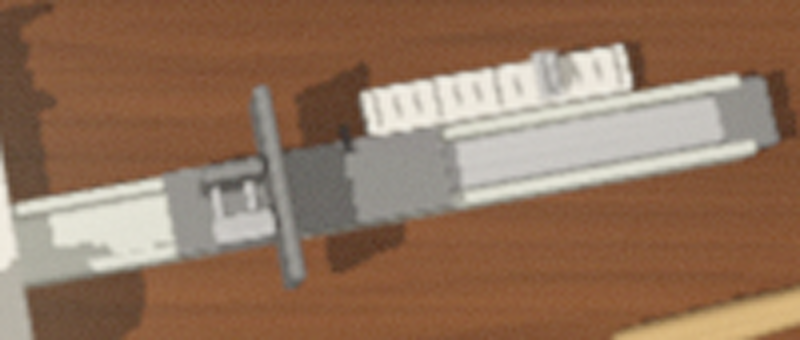

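The crop shows these features (crop pixels): pointer tip at (345,130), clip at (548,68), handle plate top from (261,88) to (294,285), and sleeve rails from (20,210) to (740,80). Next I'll compute the frame.

```bash
python3 - <<'E'
from h import *
c=manip.camera_model("top")
P=lambda a,b,z:onz(c,300+(a+.5)/4-.5,225+(b+.5)/4-.5,z)
r1=P(20,210,.025),P(740,80,.025); r2=P(90,268,.025),P(755,152,.025)
ang=lambda v:np.degrees(np.arctan2(v[1],v[0]))
print("rail ang",ang(r1[1]-r1[0]),ang(r2[1]-r2[0]))
h1,h2=P(263,88,.076),P(295,285,.076)
print("handle",h1,h2,np.linalg.norm(h1-h2),ang(h1-h2))
a=np.radians((ang(r1[1]-r1[0])+ang(r2[1]-r2[0]))/2)
ex=np.array([np.cos(a),np.sin(a),0]);ey=np.array([-ex[1],ex[0],0])
print("width",(r1[0]-r2[0])@ey)
ptr=P(345,128,.0325);clip=P(548,54,.036)
mid=(r1[0]+r2[0])/2
print("ptr",ptr,"y",(ptr-mid)@ey,"clip",clip,"dx",(clip-ptr)@ex,"y",(clip-mid)@ey)
o_ptr=ptr-60*ex/1e3-27.5*ey/1e3
hm=(h1+h2)/2
print("origin from ptr",o_ptr,"from handle",hm-.0205*ex,"ex",ex)
s=manip.camera_model("scene");print("scene px ptr",pix(s,ptr),"clip",pix(s,clip),"handle",pix(s,h1),pix(s,h2))
for n,u,v,z in[("tumb",281,312,.11),("mug",315,175,.095),("bottle",508,157,.17),("jar",360,180,.075)]:print(n,onz(c,u,v,z))
im=cv2.imread("pics/scene0.png")[215:365,170:340]
cv2.imwrite("pics/sc.png",cv2.resize(im,None,fx=4,fy=4,interpolation=cv2.INTER_CUBIC))
E
```

```text
rail ang -79.49342395526362 -79.89183563609406
handle [0.56578969 0.0367983  0.076     ] [0.47423091 0.02328929 0.076     ] 0.09255000706238337 8.39313199215921
width 0.03344870669791092
ptr [ 0.55491781 -0.00559881  0.0325    ] y 0.02730200828681215 clip [ 0.5908084  -0.10371538  0.036     ] dx 0.10295502990728983 y 0.045057521790435665
origin from ptr [0.51712587 0.04851237 0.0325    ] from handle [0.51634226 0.05021297 0.076     ] ex [ 0.17892878 -0.98386203  0.        ]
scene px ptr (np.float64(277.83058606961674), np.float64(276.72190437945136)) clip (np.float64(246.51783810671316), np.float64(314.74729628031923)) handle (np.float64(298.7068228991091), np.float64(249.76591501215248)) (np.float64(259.61588599336227), np.float64(230.78733588326216))
tumb [0.44139334 0.18913843 0.11      ]
mug [0.69819482 0.13072347 0.095     ]
bottle [ 0.70776028 -0.20758433  0.17      ]
jar [0.69497991 0.04540373 0.075     ]
```

View pics/sc.png

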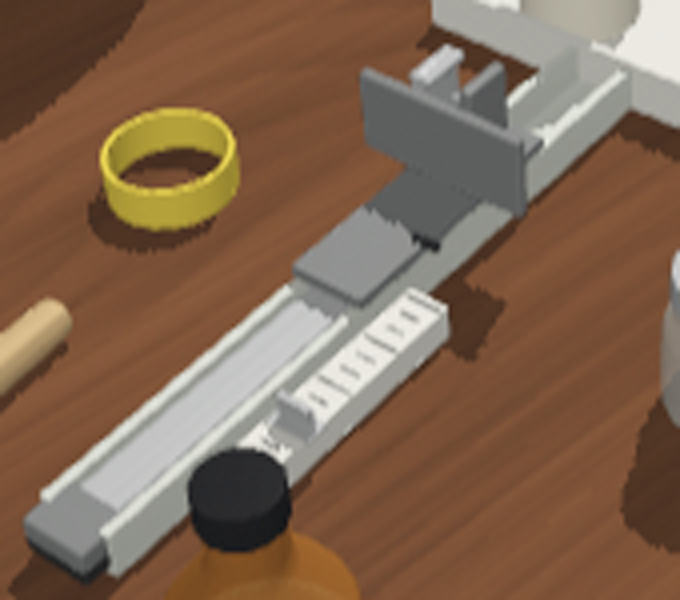

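Emit:
move_arm(steps=[[-0.3, 0.015, 0.035, 0.01, 0, 0, 0.12], [-0.3, 0.015, 0.035, 0.01, 0, 0, 0.12], [-0.3, 0.015, 0.035, 0, 0, 0, 0.12], [-0.3, 0.015, 0.035, 0, 0, 0, 0.12], [-0.3, 0.015, 0.035, 0, 0, 0, 0.12], [-0.3, 0.015, 0.035, 0, 0, 0, 0.12], [-0.3, 0.015, 0.035, 0, 0, 0, 0.12], [-0.3, 0.015, 0.035, 0, 0, 0, 0.12]])

```text
time_s: 0.77
ee_pos: [0.3291, -0.36, 0.208]
tcp_rot: [-0.0, 0.802, 0.597, -0.0]
ft_force: [0.9, 0.3, 0.2]
width: 0.651
finger_force: 0.0
```

The pointer matches in both views (277.5,276 against 277.8,276.7 predicted), and the clip is close. The leg origin is about (0.5165, 0.0495) and the required draw about 103 mm. Approaching now.

Emit:
move_arm(steps=[[-0.38, 0.0166, 0.0374, 0, 0, 0, 0.114], [-0.38, 0.0166, 0.0374, 0, 0, 0, 0.114], [-0.38, 0.0166, 0.0374, 0, 0, 0, 0.114], [-0.38, 0.0166, 0.0374, 0, 0, 0, 0.114], [-0.38, 0.0166, 0.0374, 0, 0, 0, 0], [-0.38, 0.0166, 0.0374, 0, 0, 0, 0], [-0.38, 0.0166, 0.0374, 0, 0, 0, 0], [-0.38, 0.0166, 0.0374, 0, 0, 0, 0]])

```text
time_s: 1.43
ee_pos: [0.462, -0.0605, 0.2083]
tcp_rot: [0.0, 0.648, 0.761, 0.0]
ft_force: [-0.2, -1.0, -0.3]
width: 0.692
finger_force: 0.0
```

Emit:
move_arm(steps=[[-0.38, 0.0166, 0.0374, 0, 0, 0, 0], [-0.38, 0.0166, 0.0374, 0, 0, 0, 0], [-0.38, 0.0166, 0.0374, 0, 0, 0, 0], [-0.38, 0, 0, 0, 0, 0, 0], [-0.38, 0, 0, 0, 0, 0, 0]])

```text
time_s: 1.85
ee_pos: [0.5117, 0.0512, 0.2075]
tcp_rot: [-0.001, 0.647, 0.762, -0.001]
ft_force: [0.5, -0.9, -0.3]
width: 0.693
finger_force: 0.0
```

```bash
python3 - <<'E'
from h import *
print(manip.sense()["ee_pos"],manip.camera_model("wrist"));cv2.imwrite("pics/w1.png",manip.grab_frame("wrist"))
E
```

```text
[0.51165848 0.05120776 0.20751379] {'vertical_fov': 71.22929905764965, 'cx': 325.4981946018158, 'cy': 244.36486721007975, 'eye': array([0.50141024, 0.1175539 , 0.403037  ]), 'orientation': array([0.11963172, 0.98940977, 0.08167501, 0.00925967])}
```

View pics/w1.png

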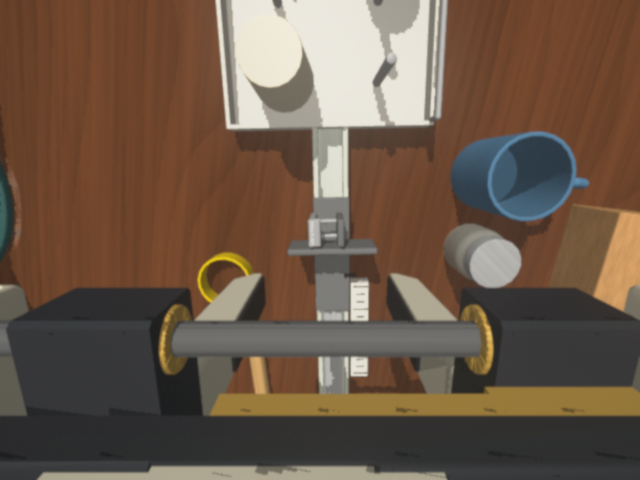

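The wrist view shows the handle top edge from (290,245) to (376,243). The lever top is at (315,232), the rest at (340,230), and the strip edge runs from (351,280) to (351,375). Checking these against the earlier frame.

```bash
python3 - <<'E'
from h import *
c=manip.camera_model("wrist")
ang=lambda v:np.degrees(np.arctan2(v[1],v[0]))
a,b=onz(c,289.5,243,.076),onz(c,376,241,.076)
print("handle top",a,b,ang(b-a),np.linalg.norm(b-a),(a+b)/2)
a,b=onz(c,313,130,.025),onz(c,318,390,.025);print("railL",ang(b-a),a,b)
a,b=onz(c,348.5,130,.025),onz(c,349,385,.025);print("railR",ang(b-a),a,b)
a,b=onz(c,350.5,281,.022),onz(c,351,375,.022);print("strip",ang(b-a))
print("lever top",onz(c,315,220,.079),"rest top",onz(c,341,217,.082))
E
```

```text
handle top [0.47802885 0.03251982 0.076     ] [0.56337321 0.04865411 0.076     ] 10.705382980282515 0.08685605957310201 [0.52070103 0.04058697 0.076     ]
railL -80.01783520018722 [0.48222764 0.14709769 0.025     ] [ 0.53795571 -0.16952824  0.025     ]
railR -79.61174589647197 [0.51979927 0.15326902 0.025     ] [ 0.57642382 -0.15561051  0.025     ]
strip -79.36053172092929
lever top [0.49970757 0.06029586 0.079     ] rest top [0.52409749 0.06780058 0.082     ]
```

Emit:
move_arm(steps=[[-0.38, 0.001, 0.003, -0.04, 0, 0, 0.015], [-0.38, 0, 0, -0.04, 0, 0, 0], [-0.38, 0, 0, -0.025, 0, 0, 0], [-0.38, 0, 0, -0.015, 0, 0, 0], [-0.38, 0, 0, -0.015, 0, 0, 0], [-0.38, 0, 0, 0, 0, 0, 0]])

```text
time_s: 2.4
ee_pos: [0.5109, 0.051, 0.0703]
tcp_rot: [-0.001, 0.643, 0.766, -0.001]
ft_force: [-0.7, 0.6, -0.5]
width: 0.691
finger_force: 0.0
```

```bash
python3 - <<'E'
from h import *
cv2.imwrite("pics/s2.png",cv2.resize(manip.grab_frame("scene")[160:340,160:400],None,fx=3,fy=3,interpolation=cv2.INTER_CUBIC))
E
```

```text
(no output)
```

View pics/s2.png

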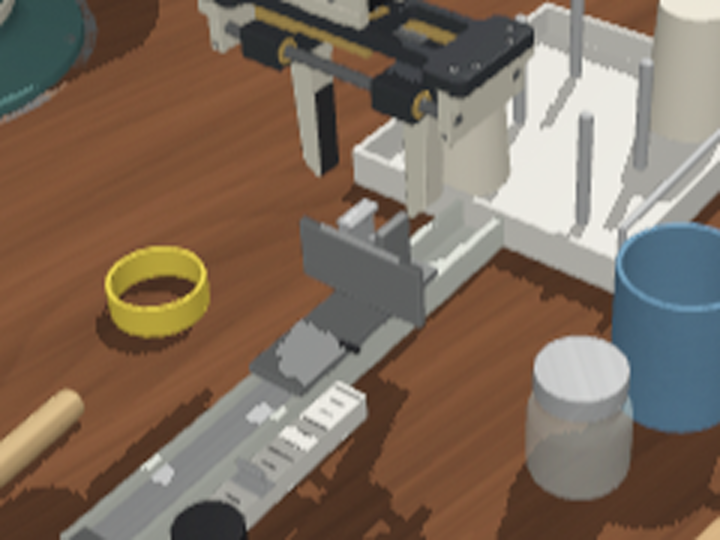

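```bash
python3 - <<'E'
from h import *
s=manip.sense();c=manip.camera_model("scene");p=s["ee_pos"];print(p,s["joint_positions"],s["tcp_rot"])
ey=np.array([.984,.177,0])
for k in(-.032,.032):
  u,v=pix(c,p+k*ey);print((u-160)*3,(v-160)*3)
for q in([.4997,.0603,.079],[.5241,.0678,.082],[.5207,.0406,.076],[.521,.0333,.076]):
  u,v=pix(c,q);print((u-160)*3,(v-160)*3)
o=np.array([.518,.05,.025]);ex=np.array([.177,-.984,0]);z=np.array([0,0,1])
for l in([17,-46,51],[17,46,51],[0,12,57],[0,-26,54],[-14,12,57],[14,12,57]):
  u,v=pix(c,o+(l[0]*ex+l[1]*ey+l[2]*z)/1e3);print(l,(u-160)*3,(v-160)*3)
E
```

```text
[0.51161582 0.05120644 0.07227921] [ 5.02596204e-02 -1.82664642e-01  1.92253436e+00 -1.85947937e-04
  1.40385980e+00 -1.22940858e-01] [-7.20023866e-04  6.43285551e-01  7.65625594e-01 -7.94673992e-04]
333.13786069239205 205.70209678195044
415.2352330997861 242.09499804500862
371.2461681449611 200.26069089529096
406.72116941275783 208.0253994473742
370.0529069455854 232.92212216256118
361.26358329559 238.4780028982743
[17, -46, 51] 302.7392934494613 212.12239730897434
[17, 46, 51] 422.4493143264456 266.11093671720283
[0, 12, 57] 393.9192184719138 223.2770565657485
[0, -26, 54] 345.2022301563546 205.61218199787743
[-14, 12, 57] 408.0033834245272 211.63664424761905
[14, 12, 57] 379.5591373462882 235.14551066199613
```

Handle and rest match the predicted frame within about 3 px. The fingertips appear about 19 mm higher than the TCP reading suggests, so I'll lower in small steps and watch the force.

Emit:
move_arm(steps=[[-0.38, 0.002, 0.003, 0, 0, 0, 0], [-0.38, 0, 0, -0.01, 0, 0, 0], [-0.38, 0, 0, -0.01, 0, 0, 0], [-0.38, 0, 0, -0.01, 0, 0, 0], [-0.38, 0, 0, 0, 0, 0, 0], [-0.38, 0, 0, 0, 0, 0, 0]])

```text
time_s: 2.95
ee_pos: [0.5141, 0.0555, 0.0424]
tcp_rot: [-0.001, 0.643, 0.766, -0.001]
ft_force: [0.8, -0.9, -0.7]
width: 0.69
finger_force: 0.0
```

```bash
python3 - <<'E'
from h import *
cv2.imwrite("pics/s3.png",cv2.resize(manip.grab_frame("scene")[160:340,160:400],None,fx=3,fy=3,interpolation=cv2.INTER_CUBIC))
E
```

```text
(no output)
```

View pics/s3.png

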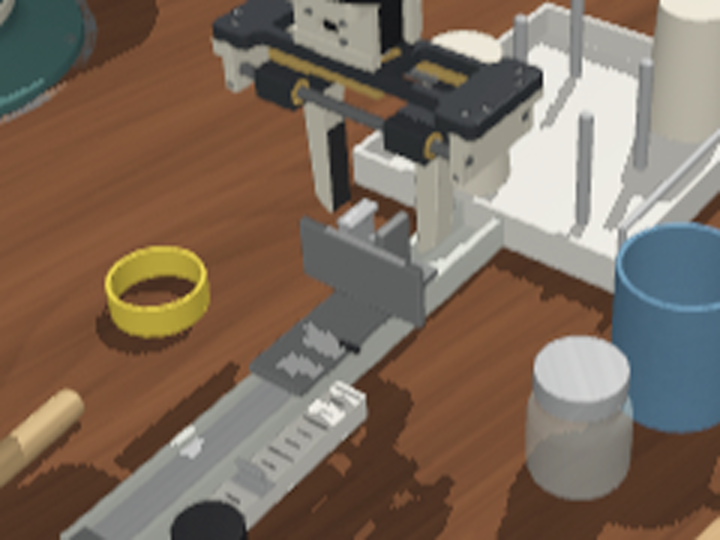

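The fingers straddle the lever and rest, with tips at (330,210) and (432,250), behind the handle and touching nothing. I'll lower 8 mm more, then push outward about 100 mm.

Emit:
move_arm(steps=[[-0.38, 0.001, 0, -0.008, 0, 0, 0], [-0.38, 0, 0, 0, 0, 0, 0], [-0.38, 0.0024, -0.0118, 0, 0, 0, 0], [-0.38, 0.0024, -0.0118, 0, 0, 0, 0], [-0.38, 0.0024, -0.0118, 0, 0, 0, 0], [-0.38, 0.0024, -0.0118, 0, 0, 0, 0]])

```text
time_s: 3.5
ee_pos: [0.525, 0.007, 0.0351]
tcp_rot: [-0.0, 0.643, 0.766, -0.0]
ft_force: [-3.5, 2.9, -1.5]
width: 0.69
finger_force: 2.0
```

Emit:
move_arm(steps=[[-0.38, 0.0024, -0.0118, 0, 0, 0, 0], [-0.38, 0.0024, -0.0118, 0, 0, 0, 0], [-0.38, 0.0024, -0.0118, 0, 0, 0, 0], [-0.38, 0.0024, -0.0118, 0, 0, 0, 0], [-0.38, 0, 0, 0, 0, 0, 0], [-0.38, 0, 0, 0, 0, 0, 0]])

```text
time_s: 4.0
ee_pos: [0.5347, -0.0398, 0.0352]
tcp_rot: [-0.0, 0.643, 0.766, -0.0]
ft_force: [-3.7, 3.4, -1.0]
width: 0.69
finger_force: 1.5
```

```bash
python3 - <<'E'
from h import *
print(manip.sense()["ee_pos"])
a=cv2.resize(manip.grab_frame("scene")[200:350,190:340],None,fx=4,fy=4,interpolation=cv2.INTER_CUBIC)
t=manip.grab_frame("top");cv2.imwrite("pics/t4full.png",t)
b=cv2.resize(t[225:285,390:440],None,fx=4,fy=4,interpolation=cv2.INTER_CUBIC)
o=np.zeros((600,800,3),np.uint8);o[:,:600]=a;o[:240,600:]=b;cv2.imwrite("pics/m4.png",o)
E
```

```text
[ 0.53468368 -0.03978221  0.03516404]
```

View pics/m4.png

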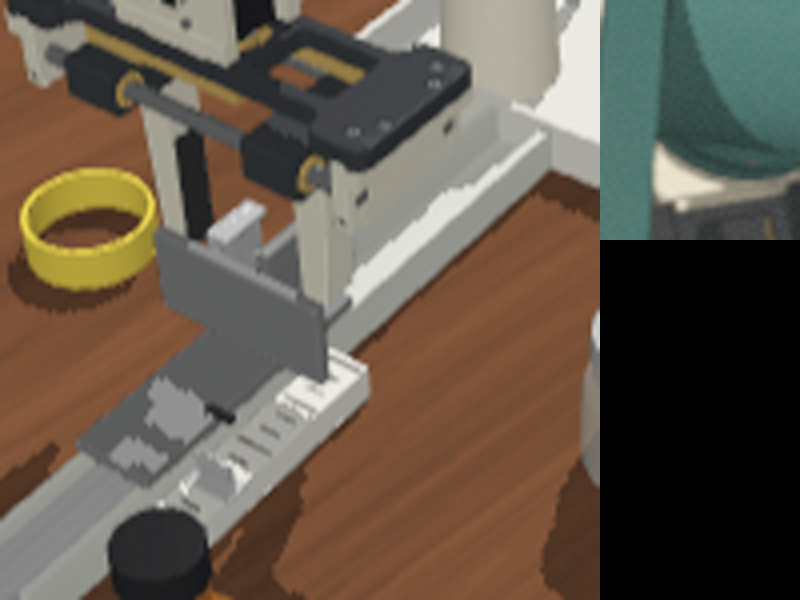

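Scene view: the pointer tip is now at full-image (248,304) and the clip's top-edge middle at (244.8,316). The top camera is blocked by the arm. There is about 3 N of sideways force, possibly lever contact, so I'll shift 3 mm toward the lever side and measure.

```bash
python3 - <<'E'
from h import *
from scipy.optimize import lsq_linear
s=manip.camera_model("scene");t=manip.camera_model("top")
a=np.radians(-79.8);ex=np.array([np.cos(a),np.sin(a),0]);ey=np.array([-ex[1],ex[0],0]);o=np.array([.518,.05,.025])
def tri(p,q):
    e1,d1=ray(s,*p);e2,d2=ray(t,*q);k=np.linalg.lstsq(np.c_[d1,-d2],e2-e1,rcond=None)[0]
    A,B=e1+k[0]*d1,e2+k[1]*d2;return (A+B)/2,np.linalg.norm(A-B)
def L(p):d=p-o;return np.array([d@ex,d@ey,d[2]])*1e3
T=lambda a,b:(300+(a+.5)/4-.5,225+(b+.5)/4-.5)
c,g=tri((244.75,316.25),T(549,70));print("clip top mid",L(c),g)
p,g=tri((277.5,275.8),T(345,128));print("ptr0",L(p),g)
print("ptr0 z-plane scene",L(onz(s,277.5,275.8,.0325)),"now",L(onz(s,248,304.2,.0325)))
# predicted pixels if pointer were at mark, in m4 crop coords
for x in (160,165):
    u,v=pix(s,o+x/1e3*ex+.0275*ey+.0075*np.array([0,0,1]));print(x,(u-190)*4,(v-200)*4)
for z in(.022,.03,.036): print(z,L(onz(s,244.75,316.25,z)),L(onz(t,*T(549,70),z)))
print(manip.sense()["ft_torque"])
E
```

```text
clip top mid [164.07750547  38.4649012    3.64088563] 0.0016403449220635232
ptr0 [61.13053633 26.0363066   9.41035053] 0.00040672950579882073
ptr0 z-plane scene [59.70661423 24.48344209  7.5       ] now [142.45544526  27.99251948   7.5       ]
160 202.7804182580128 441.5286197524415
165 194.5673519705897 448.8370067164112
0.022 [159.20763368  34.36104429  -3.        ] [166.18172944  39.00691882  -3.        ]
0.03 [164.40383308  40.03297395   5.        ] [164.3540876   37.66264551   5.        ]
0.036 [168.30098263  44.28692119  11.        ] [162.98335621  36.65444053  11.        ]
[0.46692389 0.52196262 0.08716411]
```

Emit:
move_arm(steps=[[-0.38, -0.003, -0.0005, 0, 0, 0, 0], [-0.38, 0, 0, 0, 0, 0, 0]])

```text
time_s: 4.27
ee_pos: [0.5318, -0.039, 0.0355]
tcp_rot: [0.0, 0.642, 0.766, 0.0]
ft_force: [-0.3, 3.5, -1.2]
width: 0.695
finger_force: 1.6
```

Emit:
move_arm(steps=[[-0.38, 0.0009, -0.0049, 0, 0, 0, 0], [-0.38, 0.0009, -0.0049, 0, 0, 0, 0], [-0.38, 0.0009, -0.0049, 0, 0, 0, 0], [-0.38, 0.0008, -0.0047, 0, 0, 0, 0], [-0.38, 0, 0, 0, 0, 0, 0], [-0.38, 0, 0, 0, 0, 0, 0]])

```text
time_s: 4.77
ee_pos: [0.5355, -0.0591, 0.0355]
tcp_rot: [0.0, 0.643, 0.766, 0.0]
ft_force: [-0.2, 2.8, 3.5]
width: 0.694
finger_force: 1.8
```

```bash
python3 - <<'E'
from h import *
print(manip.sense()["ee_pos"])
g=manip.grab_frame("scene");cv2.imwrite("pics/s5full.png",g)
cv2.imwrite("pics/s5.png",cv2.resize(g[230:340,200:320],None,fx=5,fy=5,interpolation=cv2.INTER_CUBIC))
E
```

```text
[ 0.53554107 -0.05907676  0.03547775]
```

View pics/s5.png

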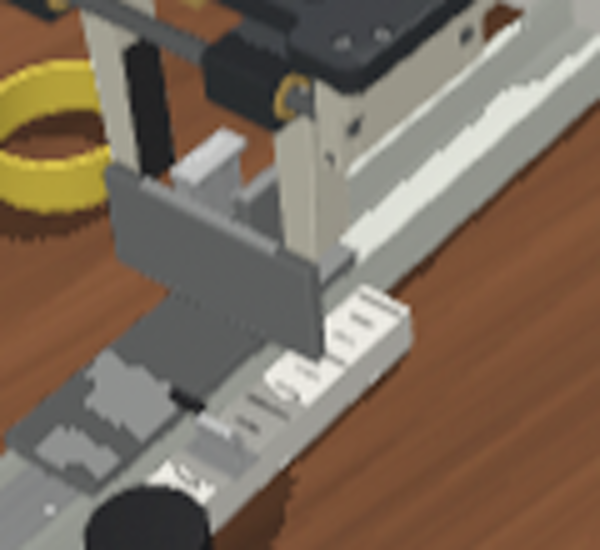

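Pointer tip at s5 (200,407) → (240,311.4). The light clip top runs from (195,415) to (240,440), middle → about (243.5,315.5). They are nearly level.

```bash
python3 - <<'E'
from h import *
s=manip.camera_model("scene")
a=np.radians(-79.8);ex=np.array([np.cos(a),np.sin(a),0]);ey=np.array([-ex[1],ex[0],0]);o=np.array([.518,.05,.025])
def L(p):d=p-o;return np.round(np.array([d@ex,d@ey,d[2]])*1e3,1)
g=cv2.imread("pics/s5full.png")
P=lambda a,b:(200+(a+.5)/5-.5,230+(b+.5)/5-.5)
print("ptr",L(onz(s,*P(200,407),.0325)),L(onz(s,*P(175,393),.0325)))
for q in((195,415),(217,427),(240,440)):print("clip",L(onz(s,*P(*q),.030)),L(onz(s,*P(*q),.032)))
print(g[305:328,236:254].max(2))
d=g.copy()
col=[(0,0,255),(0,255,0),(255,0,0)]
k=cv2.resize(g[290:335,220:280],None,fx=12,fy=12,interpolation=cv2.INTER_NEAREST)
for x in(160,164,168):
  for z in (5,):
    q=[pix(s,o+(x*ex+y*ey)/1e3+np.array([0,0,z/1e3])) for y in(27.5,50)]
    q=[(int((u+.5-220)*12),int((v+.5-290)*12)) for u,v in q]
    cv2.line(k,q[0],q[1],col[(x-160)//4],1)
cv2.imwrite("pics/k5.png",k)
E
```

```text
ptr [162.1  27.    7.5] [162.1  15.8   7.5]
clip [164.1  26.2   5. ] [165.4  27.7   7. ]
clip [164.   35.8   5. ] [165.3  37.2   7. ]
clip [164.   45.9   5. ] [165.3  47.3   7. ]
[[ 93  93  93  93  93  93  93  92  87 107 137 151 150 150 151 150 165 236]
 [ 93  93  94  93  95  91  90  87 105 138 152 152 150 151 151 157 166 207]
 [ 88  93  93  95  93  89  87  99 138 151 151 151 151 154 157 166 166 165]
 [ 66  77  89  92  87  94 109 134 151 151 151 151 154 147 152 165 165 165]
 [ 46  52  69  73  92 110 140 152 151 151 152 156 161 136 110 132 152 165]
 [ 37  42  46  50  73 123 152 151 151 152 158 163 165 152 134 112 110 141]
 [ 57  41  38  42  34 124 152 151 145 163 163 165 165 165 165 153 134 123]
 [ 80  96  96  59 136 147 151 145 159 168 165 165 165 165 165 165 165 153]
 [106 139 127 143 186 181 171 158 171 165 165 141 141 165 165 166 165 165]
 [138 153 142 156 174 187 195 185 176 165 165 142 123 132 140 165 165 165]
 [152 153 152 136 135 159 179 192 191 185 172 165 153 135 104 132 165 165]
 [152 152 152 140 129 130 138 166 175 198 159 150 165 165 143 135 165 165]
 [152 152 148 138 131 131 130 130 140 171 138 132 152 165 165 165 165 168]
 [153 147 137 130 135 133 132 131 131 132 137 126 140 165 165 165 169 164]
 [150 138 133 129 133 133 134 134 132 131 130 121 135 154 161 170 164 156]
 [156 148 136 134 133 132 133 134 134 133 132 126 128 138 147 157 156 157]
 [165 162 153 144 136 134 133 133 134 134 134 134 129 135 134 136 157 158]
 [165 165 165 159 148 140 135 133 133 133 134 138 131 135 134 147 157 157]
 [209 165 165 165 162 156 148 139 134 133 133 135 132 138 147 157 156 156]
 [206 209 166 164 165 165 162 156 148 138 134 131 135 151 157 156 156 156]
 [158 196 186 165 165 165 165 165 162 157 142 137 150 157 156 156 156 155]
 [207 169 168 142 209 165 165 165 167 163 152 150 157 157 156 156 153 127]
 [197 200 199 169 232 209 209 165 163 156 157 157 156 156 156 140 124  81]]
```

View pics/k5.png

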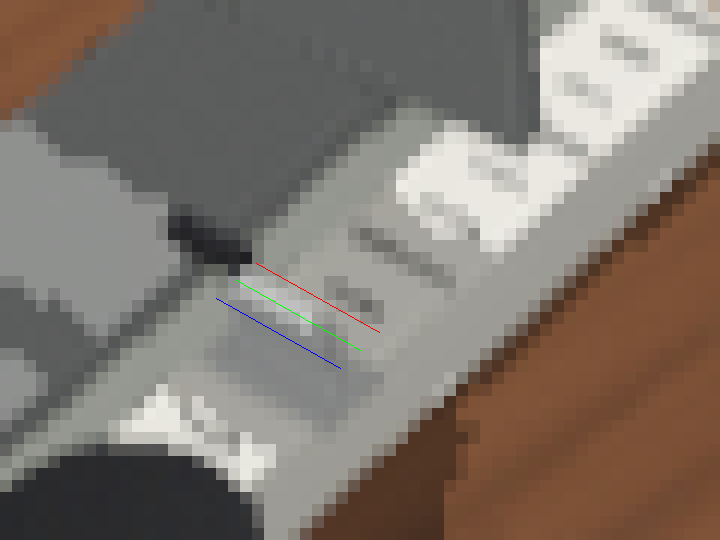

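```bash
python3 - <<'E'
from h import *
s=manip.camera_model("scene");t=manip.camera_model("top")
a=np.radians(-79.8);ex=np.array([np.cos(a),np.sin(a),0]);ey=np.array([-ex[1],ex[0],0]);o=np.array([.518,.05,.025])
def L(p):d=p-o;return np.round(np.array([d@ex,d@ey,d[2]])*1e3,1)
def tri(p,q):
    e1,d1=ray(s,*p);e2,d2=ray(t,*q);k=np.linalg.lstsq(np.c_[d1,-d2],e2-e1,rcond=None)[0]
    A,B=e1+k[0]*d1,e2+k[1]*d2;return L((A+B)/2),round(1e3*np.linalg.norm(A-B),1)
T=lambda a,b:(300+(a+.5)/4-.5,225+(b+.5)/4-.5)
S=lambda a,b:(170+(a+.5)/4-.5,215+(b+.5)/4-.5)
print("strip far",tri(S(447,312),T(361,92)),"near",tri(S(413,290),T(372,137)))
k=lambda a,b:(220+a/12-.5,290+b/12-.5)
print("clip near",tri(k(228,283),T(553,92)),"far",tri(k(318,330),T(545,53)),"mid",tri(k(273,306),T(549,72)))
for z in (.028,.03,.032,.034,.036):print(z,L(onz(s,*k(273,306),z)),L(onz(t,*T(549,72),z)))
print("ptr now",L(onz(s,*k(248,265),.0325)))
im=cv2.imread("pics/top0.png");print(im[236:252,430:446].max(2))
E
```

```text
strip far (array([ 75.2,  45.1, -10. ]), np.float64(1.0)) near (array([74.8, 23.3, -9.1]), np.float64(2.4))
clip near (array([164.3,  26.6,   4.4]), np.float64(0.7)) far (array([164.8,  45. ,   6.8]), np.float64(2.6)) mid (array([164.6,  36. ,   5.8]), np.float64(1.7))
0.028 [163.4  33.4   3. ] [164.6  37.    3. ]
0.03 [164.7  34.8   5. ] [164.1  36.7   5. ]
0.032 [166.   36.2   7. ] [163.7  36.4   7. ]
0.034 [167.3  37.7   9. ] [163.2  36.    9. ]
0.036 [168.6  39.1  11. ] [162.8  35.7  11. ]
ptr now [162.5  28.6   7.5]
[[130 130 126 126 126 131 131 133 131 129 129 128 130 119 112 109]
 [131 136 131 137 141 151 151 147 142 131 114 116 119 116 115 118]
 [137 133 145 167 181 177 174 184 167 127 112 131 163 196 209 211]
 [135 141 156 188 197 180 186 206 184 151 158 165 187 221 238 238]
 [166 179 190 199 198 176 184 203 180 162 177 176 180 206 229 237]
 [217 221 225 214 201 183 174 188 178 163 173 179 177 185 217 234]
 [236 236 236 219 200 187 167 183 185 171 173 177 175 174 201 229]
 [235 237 236 224 202 190 165 180 195 180 171 174 180 181 189 218]
 [235 237 236 227 210 192 170 180 197 179 166 177 181 203 200 214]
 [229 237 236 229 209 197 176 171 190 175 165 176 183 215 217 221]
 [217 236 237 233 216 199 182 166 177 179 178 183 202 228 231 231]
 [208 237 237 236 219 201 187 166 164 183 200 200 218 237 237 237]
 [216 234 238 238 227 207 198 187 187 192 210 220 228 236 238 237]
 [231 237 238 236 224 212 209 209 217 221 226 224 214 207 205 207]
 [237 236 236 237 229 219 209 196 200 206 208 194 175 175 176 183]
 [223 214 209 207 206 200 189 181 177 185 197 200 205 208 211 213]]
```

The strip top is at z≈15.5 mm, so the clip top is at 30 mm and x≈164.6. The pointer is at about 162.3, so I'll push 2.2 mm more, then close gently while centring.

Emit:
move_arm(steps=[[-0.38, 0.0004, -0.0022, 0, 0, 0, 0], [-0.38, 0, 0, 0, 0, 0, 0], [-0.38, 0, 0, 0, 0, 0, 0]])

```text
time_s: 5.07
ee_pos: [0.5358, -0.0609, 0.0354]
tcp_rot: [0.0, 0.643, 0.766, 0.0]
ft_force: [-0.3, 4.2, 2.9]
width: 0.689
finger_force: 1.9
```

```bash
python3 - <<'E'
from h import *
s=manip.camera_model("scene")
a=np.radians(-79.8);ex=np.array([np.cos(a),np.sin(a),0]);ey=np.array([-ex[1],ex[0],0]);o=np.array([.518,.05,.025])
g=manip.grab_frame("scene");cv2.imwrite("pics/s6full.png",g)
m=(g.max(2)<75).astype(np.uint8);m[:300]=0;m[322:]=0;m[:,:225]=0;m[:,250:]=0
def dk(f):
    g=cv2.imread(f);m=(g.max(2)<65);ys,xs=np.nonzero(m[300:318,228:246]);w=xs+228,ys+300
    p=onz(s,w[0].mean(),w[1].mean(),.0325)-o;return len(xs),w[0].mean(),w[1].mean(),p@ex*1e3,p@ey*1e3
print(dk("pics/s5full.png"),dk("pics/s6full.png"),manip.sense()["ee_pos"])
E
```

```text
(17, np.float64(236.76470588235293), np.float64(309.94117647058823), np.float64(162.95461028993006), np.float64(21.474499295559173)) (18, np.float64(236.11111111111111), np.float64(310.55555555555554), np.float64(164.60341451908903), np.float64(21.532300540308896)) [ 0.53577796 -0.06087358  0.03529674]
```

The pointer is at 164.6 and the clip at about 164.7, so the leg is at the mark. Now closing on the lever and rest.

Emit:
move_arm(newtons=15, steps=[[-0.1, 0.001, 0, 0, 0, 0, 0], [0.2, 0.001, 0, 0, 0, 0, 0], [0.4, 0, 0, 0, 0, 0, 0], [0.4, 0, 0, 0, 0, 0, 0]])

```text
time_s: 5.45
ee_pos: [0.5377, -0.0608, 0.0351]
tcp_rot: [-0.0, 0.643, 0.766, -0.0]
ft_force: [-0.8, 4.2, 2.6]
width: 0.453
finger_force: 3.5
```

Emit:
move_arm(newtons=20, steps=[[1, 0, 0, 0, 0, 0, 0], [1, 0, 0, 0, 0, 0, 0], [1, 0, 0, 0, 0, 0, 0], [1, 0, 0, 0, 0, 0, 0], [1, 0, 0, 0, 0, 0, 0]])

```text
time_s: 5.87
ee_pos: [0.5384, -0.0607, 0.0352]
tcp_rot: [0.001, 0.643, 0.766, 0.001]
ft_force: [7.9, 5.8, -3.2]
width: 0.258
finger_force: 21.9
```

The opening is 24 mm with 22 N of grip, so the lever is shut on the rest. I'll ease the sideways load and check the picture.

Emit:
move_arm(newtons=25, steps=[[1, 0.001, 0.0002, 0, 0, 0, 0], [1, 0, 0, 0, 0, 0, 0], [1, 0, 0, 0, 0, 0, 0], [1, 0, 0, 0, 0, 0, 0]])

```text
time_s: 6.2
ee_pos: [0.5385, -0.0607, 0.0352]
tcp_rot: [-0.0, 0.643, 0.766, -0.0]
ft_force: [-1.5, 4.1, 1.3]
width: 0.251
finger_force: 26.6
```

```bash
python3 - <<'E'
from h import *
s=manip.camera_model("scene")
a=np.radians(-79.8);ex=np.array([np.cos(a),np.sin(a),0]);ey=np.array([-ex[1],ex[0],0]);o=np.array([.518,.05,.025])
g=manip.grab_frame("scene");cv2.imwrite("pics/s7full.png",g)
ys,xs=np.nonzero(g.max(2)[300:318,228:246]<65);p=onz(s,xs.mean()+228,ys.mean()+300,.0325)-o
print(len(xs),p@ex*1e3,p@ey*1e3,manip.sense()["ee_pos"])
k1=cv2.resize(g[220:340,200:300],None,fx=5,fy=5,interpolation=cv2.INTER_CUBIC)
k2=cv2.resize(g[297:327,225:255],None,fx=10,fy=10,interpolation=cv2.INTER_NEAREST)
v=np.zeros((600,800,3),np.uint8);v[:,:500]=k1;v[:300,500:]=k2;cv2.imwrite("pics/s7.png",v)
E
```

```text
18 164.60341451908903 21.532300540308896 [ 0.53852851 -0.06070241  0.03514063]
```

View pics/s7.png

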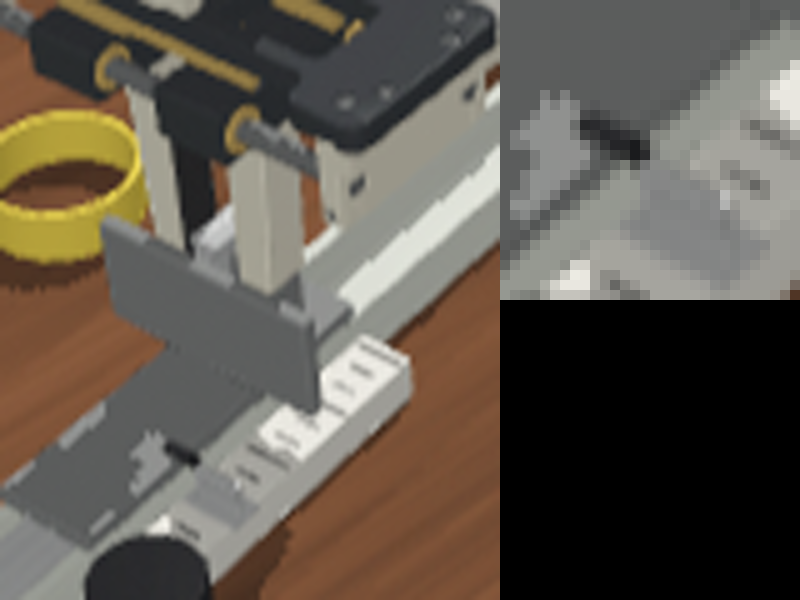

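The pointer at (615,137) lines up with the clip once the height difference is allowed for (within about 0.5 mm). The fingers are closed at 24 mm on the lever and rest, and the bystanders in view have not moved. Handing in.

```bash
python3 -c "
from rig import manip
print(manip.finish_job())"
```

```text
the job is handed in; nothing more can be done
None
```

I drew the leg out to the clip, shut the lever fully against the thumb rest (about 24 mm across the pair, as specified), and handed the job in at about 6 s with the gripper still holding both; the pointer measured within about 0.5 mm of level with the clip.

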